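# Unhook the yellow bracket from the drying stand

### The job

Take the yellow bracket off the drying stand: lift it until the wide part of its keyhole is over the screw head, then pull it straight off. Stand it upright on its ledge in the red tray that holds the roll of white labels, and let go. Leave the blue bracket hanging on its screw.

Things in the scene. Friction and masses are not known exactly. Their poses are not given: they have to be found in the camera images.
- yellow_bracket: Yellow L bracket, 0.25 kg, on either screw; leans 1.5°. In mm. Origin: low back edge, middle; z up, +x to the board. Plate 6 thick, 70 wide, to z=115. Ledge x -60..0. Grip tab on top, clear of the board: x -12..0, 40 wide, z 110..165; pinch front-to-back from above. Keyhole: screw hangs at z=85 in an 11 mm slot; 32 mm opening centred z=55: raise 30 (±7), then pull -x over 20 mm. Self-standing.
- blue_bracket: The same bracket painted blue, hanging on the other screw, 130 mm beside the yellow one. To be left hanging. Origin and axes as for the yellow bracket.
- stand: Plywood stand, fixed. Origin: underside, at the front face of its upright board; x from front into the board, y along it, z up. Board 12 mm thick, 270 wide, top edge z=152; foot plate x -20..100, 18 thick. Two screws at y=±65, z=135 point to -x: shank 8 mm thick, 10 long, then head 18 mm across, 4 thick. Brackets hang parallel to the board, underside at about z=50.
- tray_2: The tray to use: open red steel tray, one of the front row of four, the one with the roll of white labels (72 mm across, 40 high) in it. It does not move. 215 (x) x 300 (y) mm, 62 mm high, walls and floor 2 mm thick. Origin: centre of its underside; z up, +y away from the robot. The roll stands near y=+95 mm; the rest is free. Others hold a blue spool, a tin, or nothing.
Not all that is in view belongs to the job. What is shaped like the blue_bracket but green is not meant. Of the things that look like the yellow_bracket, the larger one is meant.

How it is judged:
By the outcome, as a careful person would: the job done as asked, in the order asked, and still so for the second after the job is handed in, with the robot touching nothing.
It also fails if it takes over 40 s, if anything falls off the work surface, if the arm or the gripper's body presses on something with over 40 N, if the wrist force passes 120 N, or if a joint passes its speed limit or range.

### The arm

A 6-joint arm with a two-finger parallel gripper is mounted at the origin on a cart in front of the work surface, level with it; the furniture and walls round the work are solid. World frame = base frame: x ahead of the robot, y to its left, z up, the work surface at z = 0. Lengths are in m, angles in rad, forces in N, time in s.
With the tool pointing down it reaches from about 0.35 to 0.925 m from the base axis. Payload 6.4 kg.
Tool frame: the origin (TCP) lies midway between the tips of the shut fingers; the grasp point (between the pads) lies 19 mm behind it; z points along the fingers, x is the direction in which the jaws open and shut, and the axes are right-handed (so a half turn about z gives the same grasp; the last joint's range is limited). The gripper opens to 85 mm and grips with 20 to 120 N. Pads are 22 mm wide; open, the fingers measure 114 mm over their backs; the gripper's body (76 mm by 85 mm) begins 54 mm behind the grasp point. The pads swing forward as they close: fully open they stand 13 mm farther back than shut.
Start: joints at [1.034, 0.245, 1.558, -0, 1.339, -0.174], TCP at [0.231, 0.608, 0.231] pointing down, gripper open.
Joint ranges: [-3.13, 3.13], [-1.02, 2.26], [0.13, 2.54], [-0.95, 4.09], [0.21, 2.88], [-2.74, 2.74]. Speed limits (rad/s): [2.57, 2.57, 3.14, 3.14, 3.14, 3.14].

### API

Orientations are given as a unit quaternion [x, y, z, w].
In Python, from station import sense, read_camera, close_job gives the robot as it stands.
- The arm moves only by the tool apply_moves, never from a script. Its argument "deltas" is a list of rows, each an object of numbers: "rx", "ry", "rz": the turn, a rotation vector about the world's x, y, z in rad; "tx", "ty", "tz": the shift along the world's x, y, z in m; "fingers": the opening in per cent of the stroke, from 0 (shut) to 100 (fully open). In form: [{"rx": .., "ry": .., "rz": .., "tx": .., "ty": .., "tz": .., "fingers": ..}, ...]. A call has 1 to 12 rows; each row is the pose to reach, as a shift and turn from the pose commanded when the call began; what a row does not reach only later rows make up. A row lasts 1/12 s, in which the tool goes at most 41.7 mm and 7.16 degrees, less where a joint would pass 70% of its speed; a pose out of reach is approached as far as the arm can. A call with a gripper value outside its range is refused whole. The fingers move at their own pace and stop on an object; the grip force is fixed at half the most. Time passes only in rows, so rows that repeat a pose let the fingers close. It gives the time, the measured TCP pose, the force and the opening at its end, in the units of the state.
- sense(): the state, without advancing time (a new reading comes with each control period).
- read_camera(name): name is "side" or "top"; returns a dict with "pixels" (400x640x3 uint8, red, green, blue), "range_z" (400x640 float32, m along the optical axis (not along the pixel's ray), 0 where there is no reading), "fovy" (degrees; the focal length in pixels is half the picture's height over the tangent of half this angle, whatever the lens; pixels are square), "cx", "cy" (the principal point, pixels), "view" (4x4, takes a point from world to camera coordinates). Camera axes: x right, y down, z forward; pixel columns grow to the right and rows downward; lengths in m; the calibration is good to about 2 mm. A picture is of the moment at which its call begins.
- close_job(): hands the job in, once; it reports no verdict.
The state is a dict: "time_s": time; "joint_positions": joint angles; "qd": joint speeds; "effort": joint torques, N m; "tcp_pos": TCP position; "ee_rot": TCP orientation; "contact_force": force on the tool from outside, world axes, zero at the start; "moment": the same for the moment, N m; "gripper_width": finger opening in m.
Only numpy, scipy, OpenCV 4.12 (cv2) and the standard library are available. Lean on these libraries where they do the work, as an engineer would, in place of code of your own. Each camera call takes 0.05 s, during which the arm holds its last target.

## Working session

There is one attempt and no reset: what is moved stays moved. The work goes in short steps, Python scripts to look and compute and a tool call to move; the robot and the scene stay as the last step left them, time stands still between calls to the robot, and variables do not carry over. Pictures are saved under pics/ and viewed, and the job is handed in when it is done.

Besides the shell and the picture viewer there is one more tool, called as name(argument=value, ...), one argument or row to a line, values as JSON. apply_moves: Moves the arm, as the interface text tells. Its arguments: {"type":"object","properties":{"deltas":{"type":"array","items":{"type":"object","properties":{"rx":{"type":"number"},"ry":{"type":"number"},"rz":{"type":"number"},"tx":{"type":"number"},"ty":{"type":"number"},"tz":{"type":"number"},"fingers":{"type":"number"}}}}},"required":["deltas"]}

```bash
mkdir -p pics; ls; cat > h.py <<'E'
import numpy as np,cv2
from station import sense,read_camera
def cam(n):
    c=read_camera(n); c['f']=200/np.tan(np.radians(c['fovy'])/2); return c
def pts(c):
    z=c['range_z']; v,u=np.mgrid[0:400,0:640]
    P=np.stack([(u-c['cx'])/c['f']*z,(v-c['cy'])/c['f']*z,z],-1)
    V=np.array(c['view']); R,t=V[:3,:3],V[:3,3]
    return (P-t)@R
def save(c,n): cv2.imwrite('pics/'+n+'.png',c['pixels'][:,:,::-1])
E
python3 - <<'E'
from h import *
print(sense())
for n in('side','top'):
    c=cam(n);save(c,n+'0');np.savez(n+'0.npz',**{k:c[k] for k in c});print(n,c['fovy'],c['cx'],c['cy'],np.round(c['view'],3).tolist(), (c['range_z']>0).mean())
E
```

```text
pics
{'time_s': 0.0, 'joint_positions': array([ 1.03390452e+00,  2.45813645e-01,  1.55903873e+00,  2.74727338e-05,
        1.33869689e+00, -1.74094278e-01]), 'qd': array([-5.81305355e-05, -3.21029424e-04,  9.78336082e-04, -1.78180346e-03,
        1.56074008e-03, -6.35403098e-04]), 'effort': array([ 4.44761572e-04, -4.29499590e+01, -3.26137841e+01, -2.93656581e-05,
        5.26824355e-03,  2.62748117e-06]), 'tcp_pos': array([0.23036963, 0.60720174, 0.23016731]), 'ee_rot': array([ 8.23072197e-01,  5.67935913e-01, -8.94853707e-04,  3.95593153e-04]), 'contact_force': array([-0.42451393,  0.17976514, -0.09990233]), 'moment': array([0.00971927, 0.01134391, 0.01205945]), 'gripper_width': 0.08561883816774807}
side 51.35556208752246 323.9427821507309 203.14670220374913 [[0.939, -0.345, -0.01, -0.477], [-0.226, -0.592, -0.773, 0.281], [0.26, 0.728, -0.634, 0.744], [0.0, 0.0, 0.0, 1.0]] 0.99609765625
top 42.12069913862432 313.86420952564913 208.18493807680528 [[0.047, -0.999, -0.002, 0.149], [-0.976, -0.046, -0.211, 0.601], [0.211, 0.012, -0.977, 1.06], [0.0, 0.0, 0.0, 1.0]] 0.995875
```

View pics/side0.png

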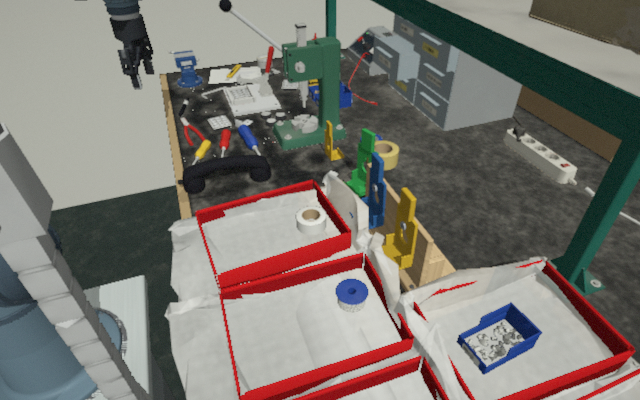

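View pics/top0.png

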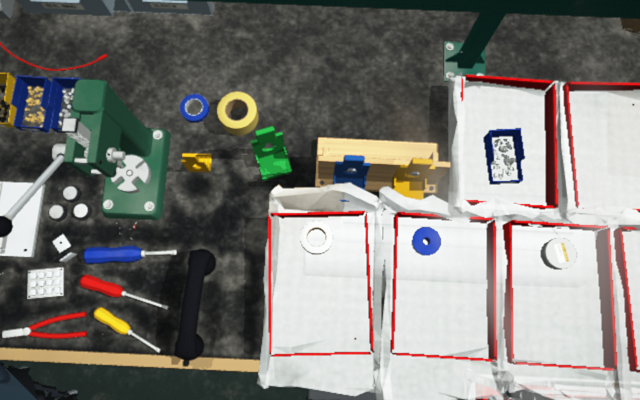

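The label roll is in the leftmost front tray: top view (316,238), side view (311,220). The large yellow bracket hangs on the right screw at top (410,178) and blue on the left at (350,172). The small yellow one at top (197,161) is a distractor.

```bash
cat > m.py <<'E'
from h import *
for n in('top','side'):
    c=cam(n); P=pts(c); hsv=cv2.cvtColor(c['pixels'],cv2.COLOR_RGB2HSV)
    ok=c['range_z']>0
    boxes={'top':dict(y=(385,150,445,205),b=(330,150,375,195),red=(262,205,378,362)),'side':dict(y=(380,180,420,275),b=(365,145,388,235),red=(193,178,353,290))}[n]
    rng={'y':((20,120,90),(32,255,255)),'b':((105,120,50),(120,255,255)),'red':((0,180,90),(6,255,255))}
    for k,(u0,v0,u1,v1) in boxes.items():
        m=cv2.inRange(hsv,*rng[k])>0; w=np.zeros_like(m); w[v0:v1,u0:u1]=1; m&=w&ok
        p=P[m]; print(n,k,len(p))
        for lo,hi in ((.03,.06),(.06,.08),(.08,.12),(.12,.16),(.16,.2),(.2,.208),(.208,.225)):
            q=p[(p[:,2]>lo)&(p[:,2]<hi)]
            if len(q)>3: print('  z',lo,hi,len(q),'pct2/50/98',np.round(np.percentile(q,[2,50,98],axis=0),4).tolist())
E
python3 m.py
python3 - <<'E'
from h import *
a=np.load('top0.npz')
cv2.imwrite('pics/t1.png',cv2.resize(a['pixels'][120:240,250:450,::-1],None,fx=4,fy=4,interpolation=cv2.INTER_CUBIC))
a=np.load('side0.npz')
cv2.imwrite('pics/s1.png',cv2.resize(a['pixels'][110:290,300:470,::-1],None,fx=3.3,fy=3.3,interpolation=cv2.INTER_CUBIC))
E
```

```text
top y 852
  z 0.03 0.06 424 pct2/50/98 [[0.6301, -0.0582, 0.0508], [0.6493, -0.0323, 0.0554], [0.6668, -0.0008, 0.0592]]
  z 0.06 0.08 48 pct2/50/98 [[0.6453, -0.0755, 0.0604], [0.6659, -0.0263, 0.0672], [0.7111, 0.0066, 0.0794]]
  z 0.08 0.12 97 pct2/50/98 [[0.6488, -0.0593, 0.0803], [0.6655, -0.0203, 0.087], [0.6726, 0.009, 0.1143]]
  z 0.12 0.16 62 pct2/50/98 [[0.663, -0.0502, 0.1202], [0.6647, -0.0035, 0.1412], [0.6752, 0.0087, 0.1584]]
  z 0.16 0.2 77 pct2/50/98 [[0.657, -0.0602, 0.1608], [0.6641, -0.0069, 0.166], [0.6693, 0.0074, 0.1949]]
  z 0.2 0.208 6 pct2/50/98 [[0.656, -0.0451, 0.2011], [0.6572, -0.0124, 0.2053], [0.6595, -0.0062, 0.2074]]
  z 0.208 0.225 118 pct2/50/98 [[0.6568, -0.0443, 0.2107], [0.6618, -0.0261, 0.2139], [0.6674, -0.0075, 0.2179]]
top b 784
  z 0.03 0.06 164 pct2/50/98 [[0.6491, 0.0736, 0.0511], [0.6618, 0.0981, 0.0553], [0.6678, 0.1334, 0.0593]]
  z 0.06 0.08 74 pct2/50/98 [[0.6476, 0.0724, 0.0607], [0.6667, 0.0971, 0.0698], [0.6679, 0.1332, 0.0796]]
  z 0.08 0.12 164 pct2/50/98 [[0.648, 0.0696, 0.0811], [0.6661, 0.0993, 0.0908], [0.6705, 0.1366, 0.118
[... 1727 characters left out ...]
839, 0.0919], [0.6719, 0.1335, 0.1178]]
  z 0.12 0.16 148 pct2/50/98 [[0.6644, 0.0654, 0.1219], [0.6656, 0.0794, 0.1423], [0.6704, 0.131, 0.1589]]
  z 0.16 0.2 185 pct2/50/98 [[0.6574, 0.0674, 0.1612], [0.6593, 0.0845, 0.1798], [0.6692, 0.1148, 0.1995]]
  z 0.2 0.208 28 pct2/50/98 [[0.6573, 0.0802, 0.2005], [0.6585, 0.087, 0.2034], [0.6659, 0.1107, 0.2071]]
  z 0.208 0.225 79 pct2/50/98 [[0.657, 0.0805, 0.2082], [0.6611, 0.0949, 0.2144], [0.6672, 0.1155, 0.2165]]
side red 2538
  z 0.03 0.06 1363 pct2/50/98 [[0.3014, -0.0056, 0.0308], [0.4351, 0.0493, 0.0474], [0.5861, 0.2692, 0.0597]]
  z 0.06 0.08 654 pct2/50/98 [[0.2872, -0.0064, 0.0602], [0.4281, 0.0575, 0.0624], [0.5899, 0.2693, 0.0646]]
```

```bash
sleep 1
```

```text
(no output)
```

View pics/t1.png

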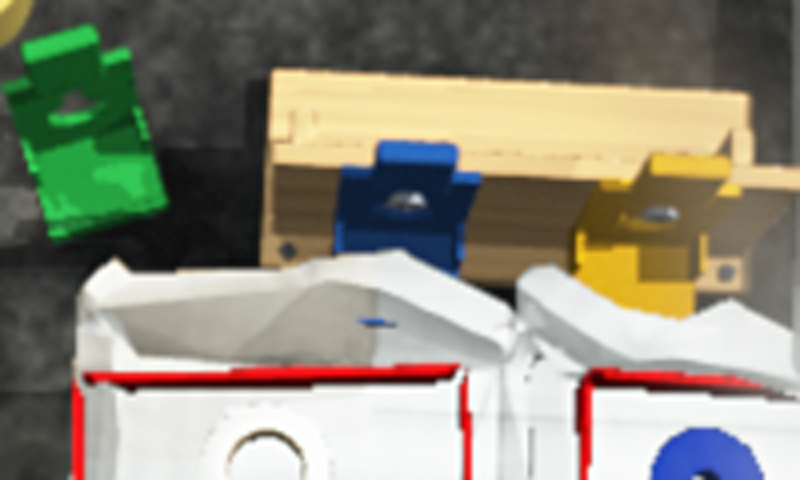

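View pics/s1.png

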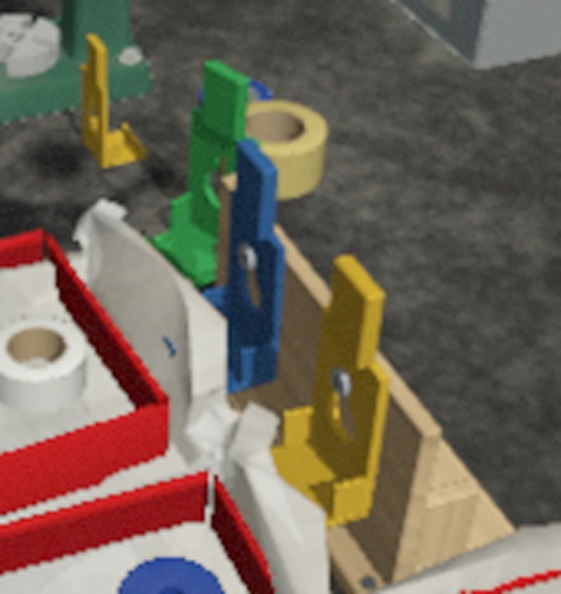

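```bash
python3 - <<'E'
from h import *
for n in('top','side'):
    c=np.load(n+'0.npz'); c={k:c[k] for k in c}; c['f']=200/np.tan(np.radians(c['fovy'])/2)
    P=pts(c)
    hsv=cv2.cvtColor(c['pixels'],cv2.COLOR_RGB2HSV)
    m=(cv2.inRange(hsv,(0,180,90),(6,255,255))>0)&(abs(P[...,2]-.062)<.004)&(c['range_z']>0)&(P[...,0]>.27)&(P[...,0]<.61)&(P[...,1]>.03)&(P[...,1]<.29)
    p=P[m][:,:2]; 
    for lo,hi in((.3,.38),(.38,.46),(.46,.54),(.54,.58)):
        q=p[(p[:,0]>lo)&(p[:,0]<hi)][:,1]; print(n,lo,'y low wall',np.round(np.median(q[q<.12]) if (q<.12).any() else -1,4),(q<.12).sum(),'high',np.round(np.median(q[q>.2]),4))
    for lo,hi in((.06,.12),(.12,.18),(.18,.26)):
        q=p[(p[:,1]>lo)&(p[:,1]<hi)][:,0]; print(n,lo,'x near',np.round(np.median(q[q<.35]),4),'far',np.round(np.median(q[q>.5]),4))
    # liner, roll, heights
    for nm,s in (('near brk',(P[...,0]>.59)&(P[...,0]<.655)&(P[...,1]>-.1)&(P[...,1]<.3)&(c['range_z']>0)),('between',(P[...,1]>.0)&(P[...,1]<.06)&(P[...,0]>.3)&(P[...,0]<.6)),('roll',(P[...,0]>.47)&(P[...,0]<.58)&(P[...,1]>.1)&(P[...,1]<.22)&(P[...,2]>.03)&(P[...,2]<.06)),('floor',(P[...,0]>.34)&(P[...,0]<.44)&(P[...,1]>.1)&(P[...,1]<.22)&(P[...,2]<.06))):
        print(n,nm,np.round(np.percentile(P[s],[1,50,99],axis=0),4).tolist())
    if n=='top':
        # max height map near liner flap
        for x in np.arange(.59,.66,.01):
            print(round(x,2),[round(float(P[(abs(P[...,0]-x)<.005)&(abs(P[...,1]-y)<.01)][:,2].max(initial=0)),3) for y in np.arange(-.1,.28,.02)])
E
```

```text
top 0.3 y low wall 0.0474 82 high 0.2572
top 0.38 y low wall 0.0531 77 high 0.2621
top 0.46 y low wall 0.0585 70 high 0.2671
top 0.54 y low wall 0.0628 36 high 0.2615
top 0.06 x near 0.2957 far 0.58
top 0.12 x near 0.2905 far 0.5856
top 0.18 x near 0.2896 far 0.5803
top near brk [[0.5904, -0.0944, -0.0002], [0.612, 0.0864, 0.0699], [0.654, 0.2956, 0.101]]
top between [[0.3029, 0.0005, 0.0003], [0.4408, 0.0266, 0.0209], [0.5979, 0.0595, 0.0647]]
top roll [[0.4997, 0.1362, 0.0322], [0.5355, 0.1706, 0.0416], [0.5785, 0.2062, 0.0573]]
top floor [[0.3408, 0.1012, 0.0059], [0.3893, 0.1601, 0.0109], [0.439, 0.2189, 0.0159]]
0.59 [0.093, 0.097, 0.103, 0.102, 0.096, 0.068, 0.045, 0.019, 0.065, 0.065, 0.066, 0.063, 0.065, 0.065, 0.071, 0.069, 0.065, 0.013, 0.043]
0.6 [0.086, 0.095, 0.099, 0.105, 0.098, 0.087, 0.053, 0.088, 0.091, 0.063, 0.04, 0.048, 0.057, 0.07, 0.085, 0.083, 0.079, 0.075, 0.065]
0.61 [0.086, 0.092, 0.098, 0.098, 0.091, 0.086, 0.079, 0.087, 0.089, 0.093, 0.087, 0.069, 0.082, 0.099, 0.097, 0.094, 0.091, 0.087, 0.082]
0.62 [0.083, 0.09, 0.092, 0.088, 0.085, 0.083, 0.079, 0.085, 
[... 539 characters left out ...]
 0.217, 0.219, 0.217, 0.167, 0.024, 0.021, 0.007, 0.007, 0.007, 0.008]
side 0.3 y low wall 0.0438 67 high 0.2537
side 0.38 y low wall 0.0491 70 high 0.26
side 0.46 y low wall 0.0545 59 high 0.2658
side 0.54 y low wall 0.0588 38 high 0.2671
side 0.06 x near 0.2951 far 0.5875
side 0.12 x near 0.2912 far 0.586
side 0.18 x near 0.3027 far 0.5799
side near brk [[0.5904, -0.0963, 0.0049], [0.6103, 0.0423, 0.0708], [0.6541, 0.2652, 0.1011]]
side between [[0.302, 0.0001, 0.0065], [0.4238, 0.048, 0.0375], [0.5975, 0.0595, 0.064]]
side roll [[0.5, 0.1316, 0.0304], [0.5342, 0.1605, 0.0419], [0.5785, 0.2016, 0.056]]
side floor [[0.341, 0.1013, 0.0092], [0.3888, 0.1566, 0.0118], [0.4389, 0.2191, 0.0144]]
```

apply_moves(
  deltas=[
    {"tx":0.0108,"ty":-0.0159,"tz":0.02,"rz":-0.06,"fingers":60},
    {"tx":0.033,"ty":-0.048,"tz":0.05,"rz":-0.17,"fingers":60},
    {"tx":0.054,"ty":-0.08,"tz":0.07,"rz":-0.29,"fingers":60},
    {"tx":0.076,"ty":-0.112,"tz":0.08,"rz":-0.41,"fingers":60},
    {"tx":0.097,"ty":-0.143,"tz":0.09,"rz":-0.53,"fingers":60},
    {"tx":0.119,"ty":-0.175,"tz":0.09,"rz":-0.65,"fingers":60},
    {"tx":0.14,"ty":-0.207,"tz":0.09,"rz":-0.77,"fingers":60},
    {"tx":0.162,"ty":-0.239,"tz":0.09,"rz":-0.89,"fingers":60},
    {"tx":0.184,"ty":-0.27,"tz":0.09,"rz":-1.01,"fingers":60},
    {"tx":0.205,"ty":-0.302,"tz":0.09,"rz":-1.12,"fingers":60},
    {"tx":0.2155,"ty":-0.318,"tz":0.09,"rz":-1.208,"fingers":60},
    {"tx":0.2155,"ty":-0.318,"tz":0.09,"rz":-1.208,"fingers":60},
  ],
)

```text
invalid input
```

apply_moves(
  deltas=[
    {"rx":0,"ry":0,"rz":-0.06,"tx":0.011,"ty":-0.016,"tz":0.02,"fingers":60},
    {"rx":0,"ry":0,"rz":-0.17,"tx":0.033,"ty":-0.048,"tz":0.05,"fingers":60},
    {"rx":0,"ry":0,"rz":-0.29,"tx":0.054,"ty":-0.08,"tz":0.07,"fingers":60},
    {"rx":0,"ry":0,"rz":-0.41,"tx":0.076,"ty":-0.112,"tz":0.08,"fingers":60},
    {"rx":0,"ry":0,"rz":-0.53,"tx":0.097,"ty":-0.143,"tz":0.09,"fingers":60},
    {"rx":0,"ry":0,"rz":-0.65,"tx":0.119,"ty":-0.175,"tz":0.09,"fingers":60},
    {"rx":0,"ry":0,"rz":-0.77,"tx":0.14,"ty":-0.207,"tz":0.09,"fingers":60},
    {"rx":0,"ry":0,"rz":-0.89,"tx":0.162,"ty":-0.239,"tz":0.09,"fingers":60},
    {"rx":0,"ry":0,"rz":-1.01,"tx":0.184,"ty":-0.27,"tz":0.09,"fingers":60},
    {"rx":0,"ry":0,"rz":-1.12,"tx":0.205,"ty":-0.302,"tz":0.09,"fingers":60},
    {"rx":0,"ry":0,"rz":-1.208,"tx":0.2155,"ty":-0.318,"tz":0.09,"fingers":60},
    {"rx":0,"ry":0,"rz":-1.208,"tx":0.2155,"ty":-0.318,"tz":0.09,"fingers":60},
  ],
)

```text
time_s: 1.2
tcp_pos: [0.448, 0.2867, 0.3211]
ee_rot: [1.0, -0.004, 0.0, 0.0]
contact_force: [-0.2, -0.3, -0.2]
gripper_width: 0.0515
```

apply_moves(
  deltas=[
    {"rx":0,"ry":0,"rz":0,"tx":0.011,"ty":-0.016,"tz":0,"fingers":60},
    {"rx":0,"ry":-0.026,"rz":0.006,"tx":0.033,"ty":-0.048,"tz":0,"fingers":60},
    {"rx":0,"ry":-0.026,"rz":0.006,"tx":0.054,"ty":-0.08,"tz":0,"fingers":60},
    {"rx":0,"ry":-0.026,"rz":0.006,"tx":0.076,"ty":-0.112,"tz":0,"fingers":60},
    {"rx":0,"ry":-0.026,"rz":0.006,"tx":0.097,"ty":-0.143,"tz":0,"fingers":60},
    {"rx":0,"ry":-0.026,"rz":0.006,"tx":0.119,"ty":-0.175,"tz":0,"fingers":60},
    {"rx":0,"ry":-0.026,"rz":0.006,"tx":0.14,"ty":-0.207,"tz":0,"fingers":60},
    {"rx":0,"ry":-0.026,"rz":0.006,"tx":0.162,"ty":-0.239,"tz":0,"fingers":60},
    {"rx":0,"ry":-0.026,"rz":0.006,"tx":0.184,"ty":-0.27,"tz":0,"fingers":60},
    {"rx":0,"ry":-0.026,"rz":0.006,"tx":0.205,"ty":-0.302,"tz":0,"fingers":60},
    {"rx":0,"ry":-0.026,"rz":0.006,"tx":0.216,"ty":-0.3185,"tz":-0.01,"fingers":60},
    {"rx":0,"ry":-0.026,"rz":0.006,"tx":0.216,"ty":-0.3185,"tz":-0.03,"fingers":60},
  ],
)

```text
time_s: 2.2
tcp_pos: [0.6651, -0.0319, 0.2933]
ee_rot: [1.0, 0.002, 0.016, 0.001]
contact_force: [-1.2, -0.3, 0.2]
gripper_width: 0.0515
```

```bash
python3 - <<'E'
from h import *
s=sense();print(s['tcp_pos'],s['ee_rot'],s['joint_positions'],s['contact_force'])
for n in('side','top'):
    c=cam(n);save(c,n+'2')
s=sense();print(s['tcp_pos'],s['ee_rot'])
E
```

```text
[ 0.66509921 -0.03191046  0.29327676] [9.99873724e-01 2.09504792e-03 1.57277092e-02 8.86885074e-04] [-0.21987396  0.22055419  1.47377119  0.00525677  1.41619363 -0.22479336] [-1.23663215 -0.28069763  0.23841666]
[ 0.66078404 -0.02837952  0.28679638] [ 0.99995117  0.00324858  0.00927468 -0.00103939]
```

View pics/side2.png

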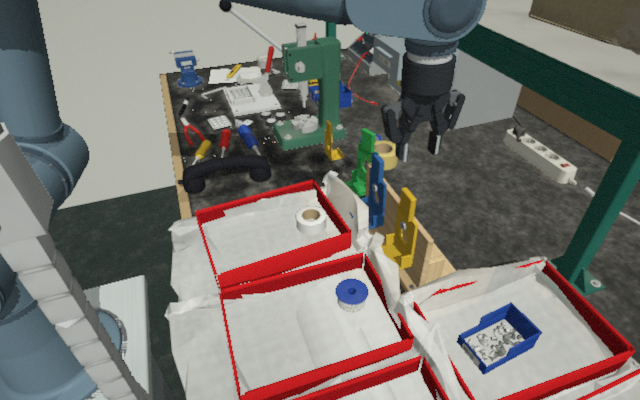

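View pics/top2.png

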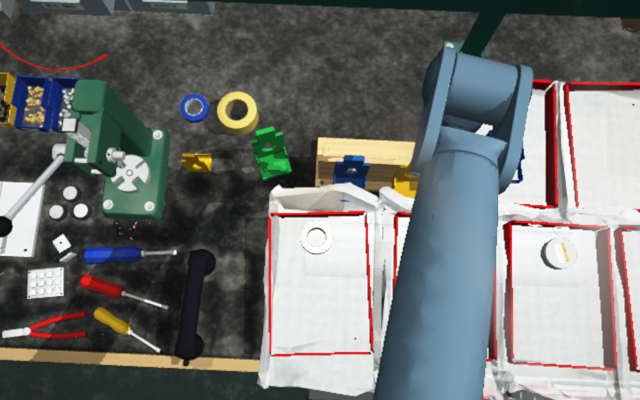

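The gripper is above the yellow bracket: fingertips in the side view are at about (404,157) and (434,152). I'll check the calibration against them.

```bash
python3 - <<'E'
from h import *
s=sense();print(s['tcp_pos'])
c=cam('side'); V=np.array(c['view'])
for dx in(-.03,0,.03):
    p=V@np.r_[s['tcp_pos']+[dx,0,.005],1]; print(dx,c['cx']+c['f']*p[0]/p[2],c['cy']+c['f']*p[1]/p[2])
cv2.imwrite('pics/s3.png',cv2.resize(c['pixels'][60:280,350:480,::-1],None,fx=2.7,fy=2.7))
P=pts(c); m=(P[...,2]>.27)&(P[...,2]<.31)&(c['range_z']>0)&(abs(P[...,0]-.66)<.06)&(abs(P[...,1]+.03)<.06)
q=P[m]; 
for a,b in((.6,.655),(.665,.72)):
    r=q[(q[:,0]>a)&(q[:,0]<b)]; print(len(r),np.round(np.percentile(r,[2,50,98],axis=0),4).tolist())
s=sense();print(s['tcp_pos'],s['ee_rot'])
E
```

```text
[ 0.66078404 -0.02837952  0.28679638]
-0.03 396.39982503841964 161.58313824777028
0 412.1057580749044 158.06676819991935
0.03 427.4699628824596 154.6269070042278
93 [[0.6213, -0.0416, 0.2915], [0.628, -0.0369, 0.3025], [0.6351, -0.0234, 0.3092]]
106 [[0.6858, -0.0408, 0.2932], [0.687, -0.035, 0.3018], [0.6991, -0.0193, 0.3096]]
[ 0.66117984 -0.0278244   0.2888602 ] [ 9.99936676e-01  3.67668314e-03  1.06092474e-02 -7.55527976e-04]
```

View pics/s3.png

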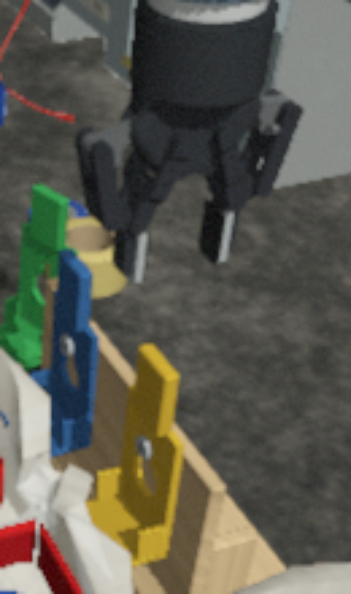

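apply_moves(
  deltas=[
    {"rx":0,"ry":0,"rz":-0.006,"tx":0.001,"ty":0,"tz":-0.01,"fingers":60},
    {"rx":0,"ry":0,"rz":-0.006,"tx":0.001,"ty":0,"tz":-0.03,"fingers":60},
    {"rx":0,"ry":0,"rz":-0.006,"tx":0.001,"ty":0,"tz":-0.05,"fingers":60},
    {"rx":0,"ry":0,"rz":-0.006,"tx":0.001,"ty":0,"tz":-0.065,"fingers":60},
    {"rx":0,"ry":0,"rz":-0.006,"tx":0.001,"ty":0,"tz":-0.075,"fingers":60},
    {"rx":0,"ry":0,"rz":-0.006,"tx":0.001,"ty":0,"tz":-0.085,"fingers":60},
    {"rx":0,"ry":0,"rz":-0.006,"tx":0.001,"ty":0,"tz":-0.095,"fingers":60},
    {"rx":0,"ry":0,"rz":-0.006,"tx":0.001,"ty":0,"tz":-0.105,"fingers":60},
    {"rx":0,"ry":0,"rz":-0.006,"tx":0.001,"ty":0,"tz":-0.112,"fingers":60},
    {"rx":0,"ry":0,"rz":-0.006,"tx":0.001,"ty":0,"tz":-0.117,"fingers":60},
    {"rx":0,"ry":0,"rz":-0.006,"tx":0.001,"ty":0,"tz":-0.117,"fingers":60},
    {"rx":0,"ry":0,"rz":-0.006,"tx":0.001,"ty":0,"tz":-0.117,"fingers":60},
  ],
)

```text
time_s: 3.35
tcp_pos: [0.6633, -0.0289, 0.1743]
ee_rot: [1.0, -0.0, 0.013, 0.0]
contact_force: [0.4, 0.3, 1.8]
gripper_width: 0.051
```

```bash
python3 - <<'E'
from h import *
c=cam('side'); 
cv2.imwrite('pics/s4.png',cv2.resize(c['pixels'][100:280,340:480,::-1],None,fx=3.3,fy=3.3))
s=sense();print(s['tcp_pos'],s['ee_rot'],s['contact_force'])
E
```

```text
[ 0.66353126 -0.02890661  0.17481924] [ 9.99909688e-01 -4.09226904e-05  1.34386968e-02  1.24452213e-04] [-0.02190452 -0.18812226 -0.38532916]
```

View pics/s4.png

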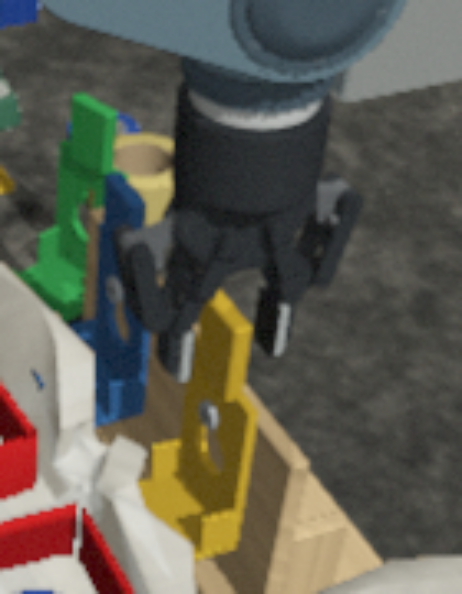

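The fingers straddle the tab. I'll close them.

apply_moves(
  deltas=[
    {"rx":0,"ry":0,"rz":0,"tx":0,"ty":0,"tz":0,"fingers":0},
    {"rx":0,"ry":0,"rz":0,"tx":0,"ty":0,"tz":0,"fingers":0},
    {"rx":0,"ry":0,"rz":0,"tx":0,"ty":0,"tz":0,"fingers":0},
    {"rx":0,"ry":0,"rz":0,"tx":0,"ty":0,"tz":0,"fingers":0},
    {"rx":0,"ry":0,"rz":0,"tx":0,"ty":0,"tz":0,"fingers":0},
    {"rx":0,"ry":0,"rz":0,"tx":0,"ty":0,"tz":0,"fingers":0},
    {"rx":0,"ry":0,"rz":0,"tx":0,"ty":0,"tz":0,"fingers":0},
    {"rx":0,"ry":0,"rz":0,"tx":0,"ty":0,"tz":0,"fingers":0},
    {"rx":0,"ry":0,"rz":0,"tx":0,"ty":0,"tz":0,"fingers":0},
  ],
)

```text
time_s: 4.15
tcp_pos: [0.6633, -0.0288, 0.1748]
ee_rot: [1.0, 0.0, 0.013, 0.0]
contact_force: [-1.1, 0.0, 4.7]
gripper_width: 0.0116
```

apply_moves(
  deltas=[
    {"rx":0,"ry":0,"rz":0,"tx":0,"ty":0,"tz":0.004,"fingers":0},
    {"rx":0,"ry":0,"rz":0,"tx":0,"ty":0,"tz":0.009,"fingers":0},
    {"rx":0,"ry":0,"rz":0,"tx":0,"ty":0,"tz":0.014,"fingers":0},
    {"rx":0,"ry":0,"rz":0,"tx":0,"ty":0,"tz":0.019,"fingers":0},
    {"rx":0,"ry":0,"rz":0,"tx":0,"ty":0,"tz":0.024,"fingers":0},
    {"rx":0,"ry":0,"rz":0,"tx":0,"ty":0,"tz":0.028,"fingers":0},
    {"rx":0,"ry":0,"rz":0,"tx":0,"ty":0,"tz":0.03,"fingers":0},
    {"rx":0,"ry":0,"rz":0,"tx":0,"ty":0,"tz":0.03,"fingers":0},
    {"rx":0,"ry":0,"rz":0,"tx":0,"ty":0,"tz":0.03,"fingers":0},
  ],
)

```text
time_s: 4.9
tcp_pos: [0.6632, -0.0288, 0.2043]
ee_rot: [1.0, 0.0, 0.013, 0.0]
contact_force: [0.0, 0.7, -3.0]
gripper_width: 0.0111
```

```bash
python3 - <<'E'
from h import *
c=cam('side'); 
cv2.imwrite('pics/s5.png',cv2.resize(c['pixels'][100:280,340:480,::-1],None,fx=3.3,fy=3.3))
s=sense();print(s['tcp_pos'],s['ee_rot'],s['contact_force'],s['moment'])
E
```

```text
[ 0.66314922 -0.0287782   0.20413378] [9.99915210e-01 4.95089291e-06 1.30219769e-02 2.14540481e-06] [ 0.55977186 -0.26779438 -1.85145445] [ 0.0325321  -0.02891921  0.00618128]
```

View pics/s5.png

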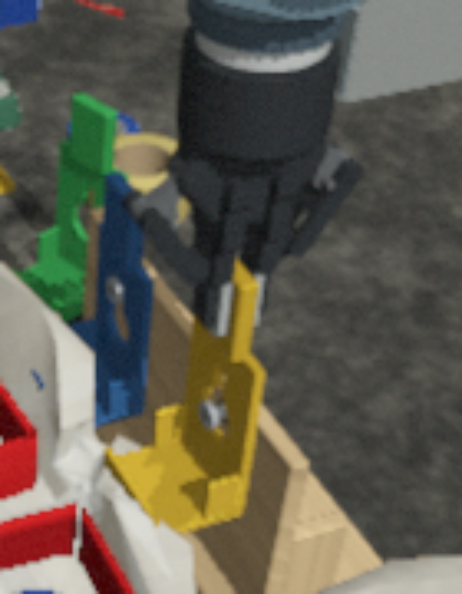

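The screw head at (213,413) in the crop sits in the wide opening. Next is the straight pull.

apply_moves(
  deltas=[
    {"rx":0,"ry":0,"rz":0,"tx":-0.003,"ty":0,"tz":0,"fingers":0},
    {"rx":0,"ry":0,"rz":0,"tx":-0.007,"ty":0,"tz":0,"fingers":0},
    {"rx":0,"ry":0,"rz":0,"tx":-0.011,"ty":0,"tz":0,"fingers":0},
    {"rx":0,"ry":0,"rz":0,"tx":-0.015,"ty":0,"tz":0,"fingers":0},
    {"rx":0,"ry":0,"rz":0,"tx":-0.019,"ty":0,"tz":0,"fingers":0},
    {"rx":0,"ry":0,"rz":0,"tx":-0.023,"ty":0,"tz":0,"fingers":0},
    {"rx":0,"ry":0,"rz":0,"tx":-0.027,"ty":0,"tz":0,"fingers":0},
    {"rx":0,"ry":0,"rz":0,"tx":-0.03,"ty":0,"tz":0,"fingers":0},
    {"rx":0,"ry":0,"rz":0,"tx":-0.03,"ty":0,"tz":0,"fingers":0},
    {"rx":0,"ry":0,"rz":0,"tx":-0.03,"ty":0,"tz":0,"fingers":0},
  ],
)

```text
time_s: 5.78
tcp_pos: [0.6331, -0.0288, 0.2044]
ee_rot: [1.0, -0.0, 0.013, 0.0]
contact_force: [0.6, -0.0, -2.9]
gripper_width: 0.0109
```

```bash
python3 - <<'E'
from h import *
c=cam('side'); 
cv2.imwrite('pics/s6.png',cv2.resize(c['pixels'][100:280,340:480,::-1],None,fx=3.3,fy=3.3))
s=sense();print(s['tcp_pos'],s['ee_rot'],s['contact_force'],s['moment'])
E
```

```text
[ 0.63324293 -0.02880425  0.20442086] [9.99913259e-01 1.10910241e-05 1.31707983e-02 6.44284818e-05] [ 0.52669267  0.76053648 -1.95408368] [ 0.01017587  0.03895255 -0.00030472]
```

View pics/s6.png

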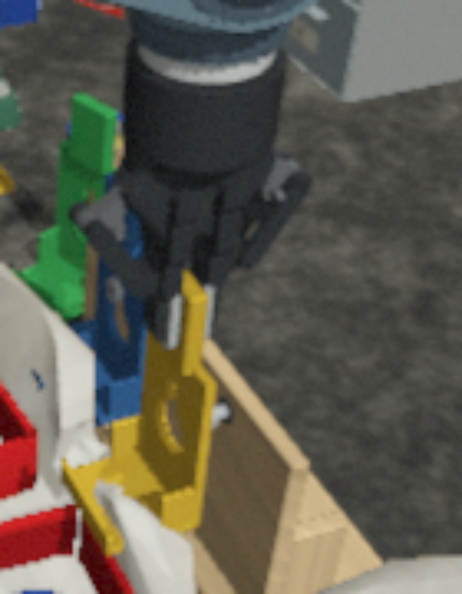

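apply_moves(
  deltas=[
    {"rx":0,"ry":0,"rz":0,"tx":0,"ty":0,"tz":0.015,"fingers":0},
    {"rx":0,"ry":0,"rz":0,"tx":0,"ty":0,"tz":0.04,"fingers":0},
    {"rx":0,"ry":0,"rz":0,"tx":-0.01,"ty":0,"tz":0.07,"fingers":0},
    {"rx":0,"ry":0,"rz":0,"tx":-0.035,"ty":0,"tz":0.085,"fingers":0},
    {"rx":0,"ry":0.013,"rz":0.02,"tx":-0.07,"ty":0.01,"tz":0.085,"fingers":0},
    {"rx":0,"ry":0.026,"rz":0.04,"tx":-0.1,"ty":0.03,"tz":0.085,"fingers":0},
    {"rx":0,"ry":0.026,"rz":0.065,"tx":-0.125,"ty":0.058,"tz":0.085,"fingers":0},
    {"rx":0,"ry":0.026,"rz":0.065,"tx":-0.145,"ty":0.09,"tz":0.085,"fingers":0},
    {"rx":0,"ry":0.026,"rz":0.065,"tx":-0.165,"ty":0.12,"tz":0.085,"fingers":0},
    {"rx":0,"ry":0.026,"rz":0.065,"tx":-0.183,"ty":0.15,"tz":0.085,"fingers":0},
    {"rx":0,"ry":0.026,"rz":0.065,"tx":-0.195,"ty":0.174,"tz":0.085,"fingers":0},
    {"rx":0,"ry":0.026,"rz":0.065,"tx":-0.198,"ty":0.184,"tz":0.085,"fingers":0},
  ],
)

```text
time_s: 6.83
tcp_pos: [0.4336, 0.1576, 0.2897]
ee_rot: [0.999, 0.034, 0.0, -0.001]
contact_force: [0.9, 0.1, -3.0]
gripper_width: 0.0115
```

apply_moves(
  deltas=[
    {"rx":0,"ry":0,"rz":0,"tx":0,"ty":0,"tz":-0.01,"fingers":0},
    {"rx":0,"ry":0,"rz":0,"tx":0,"ty":0,"tz":-0.03,"fingers":0},
    {"rx":0,"ry":0,"rz":0,"tx":0,"ty":0,"tz":-0.055,"fingers":0},
    {"rx":0,"ry":0,"rz":0,"tx":0,"ty":0,"tz":-0.08,"fingers":0},
    {"rx":0,"ry":0,"rz":0,"tx":0,"ty":0,"tz":-0.1,"fingers":0},
    {"rx":0,"ry":0,"rz":0,"tx":0,"ty":0,"tz":-0.115,"fingers":0},
    {"rx":0,"ry":0,"rz":0,"tx":0,"ty":0,"tz":-0.123,"fingers":0},
    {"rx":0,"ry":0,"rz":0,"tx":0,"ty":0,"tz":-0.125,"fingers":0},
    {"rx":0,"ry":0,"rz":0,"tx":0,"ty":0,"tz":-0.125,"fingers":0},
    {"rx":0,"ry":0,"rz":0,"tx":0,"ty":0,"tz":-0.125,"fingers":0},
  ],
)

```text
time_s: 7.67
tcp_pos: [0.4362, 0.1549, 0.1652]
ee_rot: [0.999, 0.032, 0.001, -0.0]
contact_force: [0.1, 0.1, -1.8]
gripper_width: 0.0114
```

```bash
python3 - <<'E'
from h import *
for n in('side','top'):
    c=cam(n);save(c,n+'7')
    P=pts(c);hsv=cv2.cvtColor(c['pixels'],cv2.COLOR_RGB2HSV)
    m=(cv2.inRange(hsv,(20,120,90),(32,255,255))>0)&(c['range_z']>0)&(P[...,0]<.5)&(P[...,0]>.3)&(P[...,1]<.25)&(P[...,1]>.05)
    if m.sum()>5: print(n,m.sum(),np.round(np.percentile(P[m],[1,50,99],axis=0),4).tolist())
s=sense();print(s['tcp_pos'],s['ee_rot'],s['contact_force'],s['moment'])
E
```

```text
side 1102 [[0.3844, 0.1182, 0.0444], [0.4319, 0.1412, 0.0633], [0.4441, 0.1875, 0.2064]]
top 296 [[0.382, 0.1206, 0.0411], [0.3982, 0.1674, 0.0466], [0.4171, 0.1869, 0.4238]]
[0.43621034 0.1551374  0.16557716] [ 9.99473237e-01  3.24258332e-02  1.27743295e-03 -4.26042156e-04] [ 0.80221587 -0.13647752 -2.00371121] [-0.00578438 -0.03498392  0.03106646]
```

View pics/side7.png

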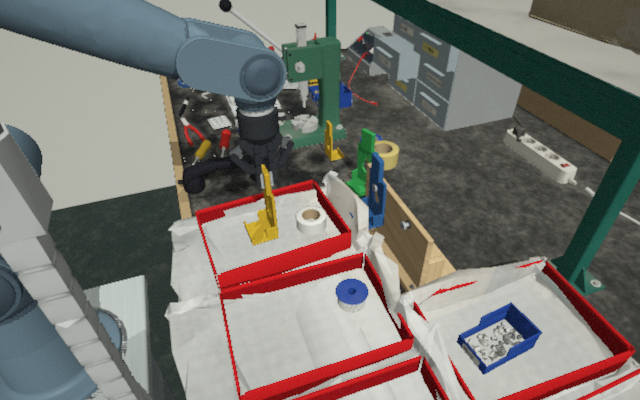

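The bracket is over the tray at side (262,225), clear of the roll, with its underside at about z = 0.04. I'll lower it gently.

apply_moves(
  deltas=[
    {"rx":0,"ry":0,"rz":0,"tx":0,"ty":0,"tz":-0.008,"fingers":0},
    {"rx":0,"ry":0,"rz":0,"tx":0,"ty":0,"tz":-0.016,"fingers":0},
    {"rx":0,"ry":0,"rz":0,"tx":0,"ty":0,"tz":-0.022,"fingers":0},
    {"rx":0,"ry":0,"rz":0,"tx":0,"ty":0,"tz":-0.026,"fingers":0},
    {"rx":0,"ry":0,"rz":0,"tx":0,"ty":0,"tz":-0.028,"fingers":0},
    {"rx":0,"ry":0,"rz":0,"tx":0,"ty":0,"tz":-0.028,"fingers":0},
  ],
)

```text
time_s: 8.27
tcp_pos: [0.4347, 0.1552, 0.1355]
ee_rot: [0.999, 0.033, -0.001, -0.0]
contact_force: [-0.6, 0.5, -3.1]
gripper_width: 0.0114
```

apply_moves(
  deltas=[
    {"rx":0,"ry":0,"rz":0,"tx":0,"ty":0,"tz":-0.002,"fingers":0},
    {"rx":0,"ry":0,"rz":0,"tx":0,"ty":0,"tz":-0.004,"fingers":0},
    {"rx":0,"ry":0,"rz":0,"tx":0,"ty":0,"tz":-0.005,"fingers":0},
    {"rx":0,"ry":0,"rz":0,"tx":0,"ty":0,"tz":-0.005,"fingers":0},
  ],
)

```text
time_s: 8.6
tcp_pos: [0.4351, 0.1552, 0.1311]
ee_rot: [0.999, 0.032, -0.0, -0.0]
contact_force: [-0.2, -0.1, -2.0]
gripper_width: 0.0113
```

apply_moves(
  deltas=[
    {"rx":0,"ry":0,"rz":0,"tx":0,"ty":0,"tz":-0.001,"fingers":0},
    {"rx":0,"ry":0,"rz":0,"tx":0,"ty":0,"tz":-0.002,"fingers":0},
    {"rx":0,"ry":0,"rz":0,"tx":0,"ty":0,"tz":-0.002,"fingers":0},
  ],
)

```text
time_s: 8.85
tcp_pos: [0.4351, 0.1552, 0.1292]
ee_rot: [0.999, 0.033, -0.0, -0.0]
contact_force: [1.0, 0.2, -2.4]
gripper_width: 0.0114
```

apply_moves(
  deltas=[
    {"rx":0,"ry":0,"rz":0,"tx":0,"ty":0,"tz":-0.001,"fingers":0},
    {"rx":0,"ry":0,"rz":0,"tx":0,"ty":0,"tz":-0.0015,"fingers":0},
    {"rx":0,"ry":0,"rz":0,"tx":0,"ty":0,"tz":-0.0015,"fingers":0},
  ],
)

```text
time_s: 9.1
tcp_pos: [0.4351, 0.1552, 0.1277]
ee_rot: [0.999, 0.032, -0.0, -0.0]
contact_force: [0.3, 0.2, -1.8]
gripper_width: 0.0112
```

apply_moves(
  deltas=[
    {"rx":0,"ry":0,"rz":0,"tx":0,"ty":0,"tz":-0.0005,"fingers":0},
    {"rx":0,"ry":0,"rz":0,"tx":0,"ty":0,"tz":-0.001,"fingers":0},
    {"rx":0,"ry":0,"rz":0,"tx":0,"ty":0,"tz":-0.001,"fingers":0},
  ],
)

```text
time_s: 9.35
tcp_pos: [0.4354, 0.1552, 0.1271]
ee_rot: [0.999, 0.033, 0.0, -0.0]
contact_force: [-0.7, 0.5, 1.0]
gripper_width: 0.0111
```

apply_moves(
  deltas=[
    {"rx":0,"ry":0,"rz":0,"tx":0,"ty":0,"tz":-0.0005,"fingers":0},
    {"rx":0,"ry":0,"rz":0,"tx":0,"ty":0,"tz":-0.001,"fingers":0},
    {"rx":0,"ry":0,"rz":0,"tx":0,"ty":0,"tz":-0.001,"fingers":0},
  ],
)

```text
time_s: 9.6
tcp_pos: [0.4357, 0.1553, 0.1271]
ee_rot: [0.999, 0.033, 0.0, -0.0]
contact_force: [-3.3, -0.6, 6.7]
gripper_width: 0.0115
```

Contact with the floor (about 8 N change). Releasing.

apply_moves(
  deltas=[
    {"rx":0,"ry":0,"rz":0,"tx":0,"ty":0,"tz":0,"fingers":5},
    {"rx":0,"ry":0,"rz":0,"tx":0,"ty":0,"tz":0,"fingers":20},
    {"rx":0,"ry":0,"rz":0,"tx":0,"ty":0,"tz":0,"fingers":30},
    {"rx":0,"ry":0,"rz":0,"tx":0,"ty":0,"tz":0,"fingers":50},
    {"rx":0,"ry":0,"rz":0,"tx":0,"ty":0,"tz":0,"fingers":50},
    {"rx":0,"ry":0,"rz":0,"tx":0,"ty":0,"tz":0,"fingers":50},
    {"rx":0,"ry":0,"rz":0,"tx":0,"ty":0,"tz":0,"fingers":50},
    {"rx":0,"ry":0,"rz":0,"tx":0,"ty":0,"tz":0,"fingers":50},
  ],
)

```text
time_s: 10.27
tcp_pos: [0.4351, 0.1552, 0.1257]
ee_rot: [0.999, 0.032, -0.0, -0.0]
contact_force: [0.5, -0.7, -1.3]
gripper_width: 0.0428
```

```bash
python3 - <<'E'
from h import *
c=cam('side');cv2.imwrite('pics/s8.png',cv2.resize(c['pixels'][120:280,190:350,::-1],None,fx=3.5,fy=3.5))
s=sense();print(s['tcp_pos'],s['gripper_width'],s['contact_force'])
E
```

```text
[0.43518322 0.15519452 0.12574383] 0.04247470865346342 [-0.07924015 -0.43559924 -0.18383627]
```

View pics/s8.png

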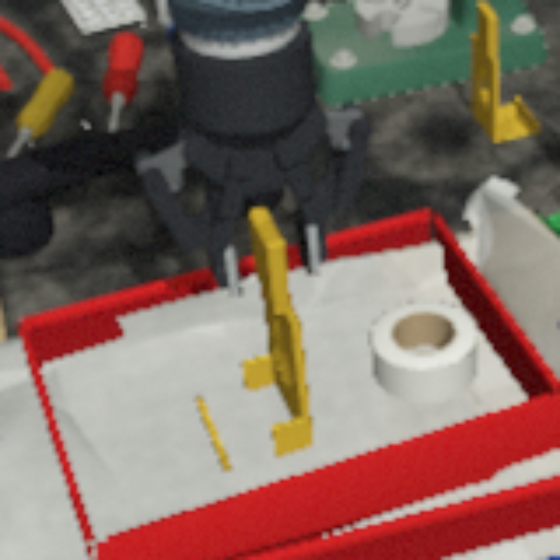

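The bracket stands free between the open pads; most of its ledge is hidden under the drawn paper liner. Retreating straight up.

apply_moves(
  deltas=[
    {"rx":0,"ry":0,"rz":0,"tx":0,"ty":0,"tz":0.01,"fingers":50},
    {"rx":0,"ry":0,"rz":0,"tx":0,"ty":0,"tz":0.025,"fingers":50},
    {"rx":0,"ry":0,"rz":0,"tx":0,"ty":0,"tz":0.045,"fingers":50},
    {"rx":0,"ry":0,"rz":0,"tx":0,"ty":0,"tz":0.07,"fingers":50},
    {"rx":0,"ry":0,"rz":0,"tx":0,"ty":0,"tz":0.1,"fingers":50},
    {"rx":0,"ry":0,"rz":0,"tx":0,"ty":0,"tz":0.13,"fingers":50},
    {"rx":0,"ry":0,"rz":0,"tx":0,"ty":0,"tz":0.15,"fingers":50},
    {"rx":0,"ry":0,"rz":0,"tx":0,"ty":0,"tz":0.16,"fingers":50},
    {"rx":0,"ry":0,"rz":0,"tx":0,"ty":0,"tz":0.16,"fingers":50},
    {"rx":0,"ry":0,"rz":0,"tx":0,"ty":0,"tz":0.16,"fingers":50},
    {"rx":0,"ry":0,"rz":0,"tx":0,"ty":0,"tz":0.16,"fingers":50},
  ],
)

```text
time_s: 11.23
tcp_pos: [0.4343, 0.1551, 0.284]
ee_rot: [0.999, 0.033, -0.002, -0.0]
contact_force: [-0.5, 0.6, -0.1]
gripper_width: 0.0428
```

```bash
python3 - <<'E'
from h import *
for n in('side','top'):
    c=cam(n);save(c,n+'9')
    P=pts(c);hsv=cv2.cvtColor(c['pixels'],cv2.COLOR_RGB2HSV)
    m=(cv2.inRange(hsv,(20,120,90),(32,255,255))>0)&(c['range_z']>0)&(P[...,0]<.5)&(P[...,0]>.3)&(P[...,1]<.25)&(P[...,1]>.05)
    for lo,hi in((0,.04),(.04,.1),(.1,.14),(.14,.2)):
        q=P[m&(P[...,2]>lo)&(P[...,2]<hi)]
        if len(q)>3: print(n,len(q),np.round(np.percentile(q,[2,50,98],axis=0),4).tolist())
    m=(cv2.inRange(hsv,(105,120,50),(120,255,255))>0)&(abs(P[...,0]-.66)<.02)&(abs(P[...,1]-.1)<.06)&(P[...,2]>.2)&(P[...,2]<.25)
    print('blue tab',np.round(np.median(P[m],axis=0),4) if m.any() else None)
s=sense();print(s['time_s'],s['tcp_pos'],s['gripper_width'],s['contact_force'])
E
```

```text
side 210 [[0.3836, 0.1187, 0.0153], [0.4285, 0.1415, 0.0268], [0.443, 0.1885, 0.0392]]
side 174 [[0.435, 0.1195, 0.0418], [0.4379, 0.136, 0.0684], [0.4438, 0.1784, 0.0988]]
side 108 [[0.4305, 0.1203, 0.1008], [0.4379, 0.1358, 0.1196], [0.4437, 0.1507, 0.1382]]
side 151 [[0.4298, 0.1345, 0.1407], [0.4349, 0.1438, 0.1625], [0.4422, 0.1708, 0.1687]]
blue tab [0.6599 0.0933 0.2133]
top 21 [[0.3837, 0.1221, 0.0154], [0.3846, 0.1733, 0.0185], [0.4242, 0.1882, 0.0388]]
blue tab [0.6605 0.103  0.2133]
11.3333 [0.43430875 0.15510933 0.28382289] 0.04266570327638742 [-0.54301781  0.25321841 -0.58418821]
```

View pics/side9.png

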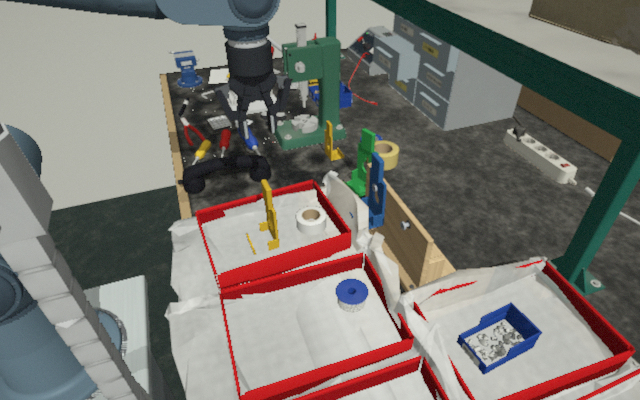

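The yellow bracket stands upright at side (268,215) with its tab top at z of about 0.168. Blue still hangs on its screw at (377,190), and the gripper is clear.

```bash
python3 -c "
from station import close_job
print(close_job())"
```

```text
the job is handed in; nothing more can be done
None
```

The yellow bracket is off the stand and standing upright on its ledge in the red tray with the roll of white labels. The blue bracket still hangs on its screw. I handed the job in at about 11.3 s.

- **Taking it off:** I pinched the tab front to back and raised the bracket 30 mm. The side view showed the screw head in the wide opening, so I pulled it straight off, 30 mm toward the robot. Wrist forces in the readings stayed under 7 N throughout.
- **Placing it:** I lowered it until the wrist force changed by about 8 N, let go, and backed straight up 160 mm.
- **Last checks:**
  - **Yellow bracket:** tab top at z of about 0.168 m, plate vertical, and about 55 mm clear of the roll.
  - **Blue bracket:** its tab is at the same height as before and within about 1.5 mm in x and y.
  - **Gripper:** well above the bracket and touching nothing.

**Disagreements:**
- The two cameras differed by about 5 mm in y. I used the mean for the grasp and it held.
- The paper liner gave no contact force, and part of the yellow ledge is hidden under it, so I could not see the whole ledge resting on the tray floor.
- My first move call was rejected as invalid input before anything moved; I resent it with every field filled in.

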